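Clamp the ink bottle for capping

TASK

Fix the ink bottle (grey, black cap) in the bottle clamp so that its cap can be tightened: pull the red knob all the way out until it clicks open, stand the bottle gently upright on the round seat, against the V-block, and let go, then push the knob fully home so that the sprung pad holds the bottle upright in the V. Do not drop the bottle or disturb the other things on the bench.

Things in the scene. Friction and masses are not known exactly. Their poses are not given: they have to be found in the camera images.
- bottle_clamp: bottle clamp fixed to the bench: blue base (top z 14 mm) with V-block, black seat, sliding jaw and guide block. Origin on the bench under the seat's centre; -x points from seat to red knob, along its pull, +x into the V. Base x -112 to 56, y -46 to 46 mm; guide block x -110 to -80, y -36 to 36, top z 58 (cap 65) mm; V-block x 2 to 49, y -40 to 40, top z 46 mm
- seat (a point): centre of the top of the round rubber seat (53 mm across, 20 mm above the bench, axes as bottle_clamp): the bottle's origin comes here once pressed into the V. Above this point the V-block stands 26 mm, the jaw 29 mm. With the knob out the bottle has about 33 mm of play between pad and V; the jaw may push it the last 10 to 15 mm
- clamp_knob (a joint): how far knob, rod and jaw are pulled out, m: 0 = home (knob's collar against the guide block, jaw closed), 0.036 = fully out (jaw open). A spring ball clicks in at both ends: it draws the knob over the last 6 mm either way and takes about 10 N to overcome; in between the slide stays where it is left
- knob_grip (a point): middle of the red knob's grip, on the axis of the rod, 40 mm above the bench; moves with the knob. The grip is a round barrel 30 mm across and 25 mm long, its axis along bottle_clamp's x, free on all sides; at home it is 138 mm from the seat's axis
- clamp_pad: smooth white nylon pad, 40 mm wide and 22 mm high, sprung on the jaw's face (gives about 4 mm). Its face is 21.5 mm from the seat's axis with the knob home and empty, 57.5 mm with it out. Origin as bottle_clamp's with the knob home
- ink_bottle: the bottle to clamp: grey plastic bottle with black cap and label band, 49 mm across, 90 mm high with its cap, straight-sided to about 60 mm, about 0.1 kg. Origin at the centre of its underside, z up. It stands in one of three places, changed about with oil_bottle and jar
- oil_bottle: bystander: black bottle with red cap, 43 mm across, 105 mm high; origin at the centre of its underside
- jar: bystander: jar with green lid and yellow contents, 59 mm across, 70 mm high; origin at the centre of its underside
- glue_stick: bystander: glue stick with red cap, standing, 26 mm across, 96 mm high; origin at the centre of its underside
- sample_box: bystander: small brown carton, 61 x 109 x 46 mm; origin at the centre of its underside
There are look-alikes about, which are no part of the job. What is shaped like the ink_bottle but orange or pink is not meant.

How it is judged:
By the outcome, as a careful person would: the job done as asked, in the order asked, and still so for the second after the job is handed in, with the robot touching nothing.
It also fails if it takes over 64 s, if anything falls off the work surface, if the arm or the gripper's body presses on something with over 40 N, if the wrist force passes 120 N, or if a joint passes its speed limit or range.

ROBOT

A 6-joint arm with a two-finger parallel gripper is mounted at the origin on a cart in front of the work surface, level with it; the furniture and walls round the work are solid. World frame = base frame: x ahead of the robot, y to its left, z up, the work surface at z = 0. Lengths are in m, angles in rad, forces in N, time in s.
With the tool pointing down it reaches from about 0.35 to 0.775 m from the base axis. Payload 5.5 kg.
Tool frame: the origin (TCP) lies at the very end of the fingers, on their centre line; the grasp point (between the pads) lies 19 mm behind it; z points along the fingers, y is the direction in which the jaws open and shut (so a half turn about z gives the same grasp; the last joint's range is limited). The gripper opens to 85 mm and grips with 20 to 120 N. Pads are 22 mm wide; open, the fingers measure 114 mm over their backs; the gripper's body (76 mm by 85 mm) begins 54 mm behind the grasp point. The pads swing forward as they close: fully open they stand 13 mm farther back than shut.
Start: joints at [1.157, 0.313, 0.046, 1.304, 0, 1.431], TCP at [0.155, 0.554, 0.231] pointing down, gripper open.
Joint ranges: [-2.76, 2.76], [-0.86, 1.69], [-1.03, 1.26], [-2.2, 2.34], [-1.47, 1.5], [-3.14, 3.14]. Speed limits (rad/s): [2.57, 2.57, 3.14, 3.14, 3.14, 3.14].

INTERFACE

Orientations are given as a unit quaternion [w, x, y, z].
In Python, from workcell import env gives the robot as it stands. The module is installed in compiled form; this text tells all that it offers.
- The arm moves only by the shell command python3 -m pendant 'ROWS' [FORCE]. ROWS is JSON, a list of rows, each an object with "fingers": the finger opening in mm, from 0 to 85.4; "delta_pos": the shift along the tool's x, y, z in mm, a list of three; "angular": the turn, a rotation vector about the tool's x, y, z in rad, a list of three. In form: [{"fingers": fingers, "delta_pos": [x, y, z], "angular": [ax, ay, az]}, ...]. A call has 1 to 12 rows; each row shifts and turns the commanded pose from where the row before left it, along the tool's axes as they then stand; what a row does not reach is not made up. A row lasts 1/10 s, in which the tool goes at most 50 mm and 8.59 degrees, less where a joint would pass 70% of its speed; a pose out of reach is approached as far as the arm can. A call is refused whole if a number of a shift passes 50 or a number of a turn 0.15, either way. A call with a gripper value outside its range is refused whole. The fingers move at their own pace and stop on an object; FORCE is the grip in N (left out, the last holds). Time passes only in rows, so rows that do not move let the fingers close. It gives the time, the measured TCP pose, the force and the opening at its end, in the units of the state.
- env.get_state(): the state, without advancing time (a new reading comes with each control period).
- env.read_camera(name): name is "side" or "top"; returns the picture (420x560x3 uint8, blue, green, red); there is no depth.
- env.camera_params(name): a dict with "fx", "fy", "cx", "cy" (pixels), "k1" (the pictures are not rectified: a ray, as slopes to the right and down, at radius r is drawn at 1 + k1 r^2 times it, then the intrinsics apply), "view" (4x4, takes a point from world to camera coordinates). Camera axes: x right, y up, looking along -z (the intrinsics and any distortion apply to the point x, -y, -z); pixel columns grow to the right and rows downward; lengths in m; the calibration is good to about 2 mm. A picture is of the moment at which its call begins. camera_params takes no time and is no camera call.
- env.hand_in(): hands the job in, once; it reports no verdict.
The state is a dict: "clock": time; "joint_pos": joint angles; "qvel": joint speeds; "tau": joint torques, N m; "tcp_pos": TCP position; "orientation": TCP orientation; "wrist_force": force on the tool from outside, world axes, zero at the start; "ft_torque": the same for the moment, N m; "finger_gap": finger opening in m.
Only numpy, scipy, OpenCV 4.12 (cv2) and the standard library are available. Lean on these libraries where they do the work, as an engineer would, in place of code of your own. Each camera call takes 0.05 s, during which the arm holds its last target. There are 200 camera calls.

## Working session

There is one attempt and no reset: what is moved stays moved. The work goes in short steps, Python scripts to look and compute and a shell command to move; the robot and the scene stay as the last step left them, time stands still between calls to the robot, and variables do not carry over. Pictures are saved under pics/ and viewed, about 8 in all and at most 12, crops included, and the job is handed in when it is done.

```bash
mkdir -p pics && cat > h.py <<'E'
import numpy as np, cv2
from workcell import env
def snap(n,f):
    im=env.read_camera(n); cv2.imwrite('pics/'+f+'.png',im); return im
def ray(n,u,v):
    p=env.camera_params(n); K=np.array([[p['fx'],0,p['cx']],[0,p['fy'],p['cy']],[0,0,1.]])
    xd=np.array([(u-p['cx'])/p['fx'],(v-p['cy'])/p['fy']]); x=xd.copy()
    for _ in range(30): x=xd/(1+p['k1']*(x@x))
    V=np.array(p['view']); d=V[:3,:3].T@np.array([x[0],-x[1],-1]); o=-V[:3,:3].T@V[:3,3]
    return o,d
def at(n,u,v,z):
    o,d=ray(n,u,v); return o+d*(z-o[2])/d[2]
def proj(n,P):
    p=env.camera_params(n); V=np.array(p['view']); c=V[:3,:3]@np.array(P)+V[:3,3]
    s=np.array([c[0],-c[1]])/-c[2]; s=s*(1+p['k1']*(s@s)); return np.array([s[0]*p['fx']+p['cx'],s[1]*p['fy']+p['cy']]).round(1)
def st():
    s=env.get_state(); print({k:np.round(s[k],4).tolist() for k in('clock','tcp_pos','orientation','wrist_force','finger_gap','joint_pos')})
E
python3 - <<'E'
from h import *
snap('top','t0');snap('side','s0');st()
for n in('top','side'):
    o,d=ray(n,280,210);print(n,o,d)
E
```

```text
{'clock': 0.1, 'tcp_pos': [0.1553, 0.5531, 0.2305], 'orientation': [-0.0002, 0.1365, 0.9906, -0.0008], 'wrist_force': [0.4672, 0.1232, 0.0081], 'finger_gap': 0.0855, 'joint_pos': [1.1574, 0.314, 0.0451, 1.3036, 0.0, 1.4312]}
top [0.45004392 0.02157474 1.24480055] [ 7.32051935e-02 -1.58440232e-04 -9.97386012e-01]
side [-0.03718505 -0.82859348  0.56766795] [ 0.51420074  0.72993024 -0.45034002]
```

View pics/t0.png

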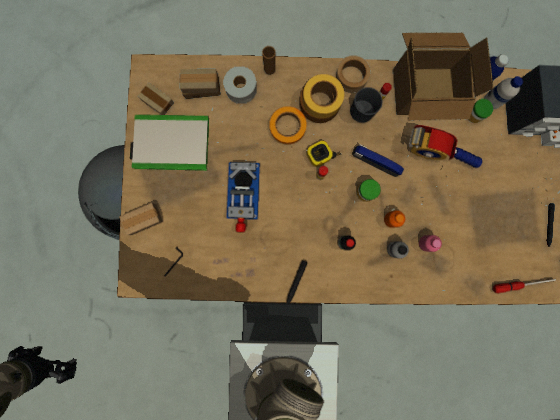

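View pics/s0.png

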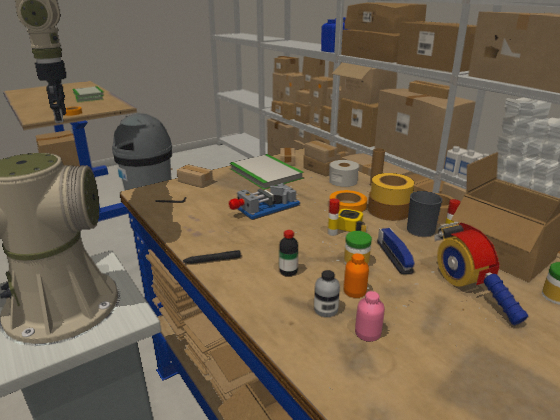

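The top view shows the ink bottle (grey, black cap) at (399,250). Things it could be taken for:
- orange bottle (396,218)
- pink bottle (431,243)
- oil bottle with red cap (347,243)
- jar (369,189)
- white and blue bottles at the top right (510,90)

In the side view the ink bottle is at (327,293). The clamp is at (243,190) in the top view with its red knob at (241,226). I'll check the choice in one close crop and measure from that.

```bash
python3 - <<'E'
from h import *
t=cv2.imread('pics/t0.png');s=cv2.imread('pics/s0.png')
a=cv2.resize(t[150:240,210:280],None,fx=6,fy=6,interpolation=cv2.INTER_CUBIC)
b=cv2.resize(t[225:275,370:420],None,fx=5.4,fy=5.4,interpolation=cv2.INTER_CUBIC)
c=cv2.resize(s[262:322,300:350],None,fx=4.5,fy=4.5,interpolation=cv2.INTER_CUBIC)
o=np.zeros((540,700,3),np.uint8);o[:540,:420]=a;o[:270,425:695]=b;o[270:540,425:650]=c
cv2.imwrite('pics/c1.png',o)
# blue base
hsv=cv2.cvtColor(t,cv2.COLOR_BGR2HSV)
m=cv2.inRange(hsv,(100,120,60),(125,255,255));m[:, :215]=0;m[:,270:]=0;m[:150]=0;m[235:]=0
pts=cv2.findNonZero(m)[:,0,:]
P=np.array([at('top',u,v,.014)[:2] for u,v in pts],np.float32)
r=cv2.minAreaRect(P);print(r,cv2.boxPoints(r))
for n,u,v,z in [('top',399,249,.09),('top',241,226,.05),('side',328,276,.09),('side',326,310,0),('side',236,203,.04)]:print(n,u,v,at(n,u,v,z).round(4))
E
```

```text
((0.59693843126297, 0.13211554288864136), (0.08972305059432983, 0.16317343711853027), 89.31626892089844) [[0.5148222  0.0882308 ]
 [0.67798406 0.08628363]
 [0.6790547  0.1760003 ]
 [0.5158928  0.17794746]]
top 399 249 [ 0.435  -0.3099  0.09  ]
top 241 226 [0.4895 0.1308 0.05  ]
side 328 276 [ 0.4235 -0.3306  0.09  ]
side 326 310 [ 0.4311 -0.3227  0.    ]
side 236 203 [0.4904 0.1324 0.04  ]
```

View pics/c1.png

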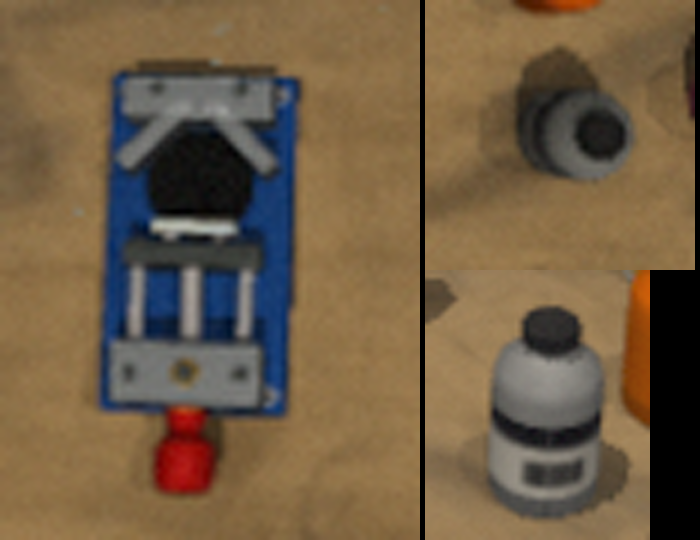

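The crop confirms the ink bottle: grey body, black cap, label band. The cap top is at (402.5,249.3) in the top view and (328,272.5) in the side view. The clamp is closed (knob home) and turned slightly, so I'll refine its pose.

```bash
python3 - <<'E'
from h import *
C=lambda x,y:(210+(x+.5)/6-.5,150+(y+.5)/6-.5)
for nm,x,y,z in [('bTL',115,75,.014),('bTR',300,79,.014),('bBL',101,409,.014),('bBR',287,413,.014),('Vblk c',198,95,.046),('gblk c',186,374,.058),('knob',185,465,.04),('knobend',185,492,.04),('screw V',157,88,.046),('screwV2',241,88,.046)]:
    print(nm,at('top',*C(x,y),z).round(4))
print('cap',at('top',402.3,249.2,.09).round(4))
for v in(271.5,273):print(at('side',328,v,.09).round(4))
for P in [(.435,-.32,.09),(.435,-.32,.0),(.625,.132,.02)]: print(P,proj('top',P),proj('side',P))
# side base-bottom silhouettes
o1,d1=ray('top',402.3,249.2);o2,d2=ray('side',328,272.5)
A=np.c_[d1,-d2];s,_,_,_=np.linalg.lstsq(A,o2-o1,rcond=None);print('tri',o1+s[0]*d1,o2+s[1]*d2)
E
```

```text
bTL [0.6787 0.1765 0.014 ]
bTR [0.6789 0.0852 0.014 ]
bBL [0.5137 0.1775 0.014 ]
bBR [0.5141 0.0868 0.014 ]
Vblk c [0.664  0.1323 0.046 ]
gblk c [0.5289 0.1325 0.058 ]
knob [0.4867 0.1333 0.04  ]
knobend [0.4738 0.1329 0.04  ]
screw V [0.6669 0.1521 0.046 ]
screwV2 [0.6679 0.1117 0.046 ]
cap [ 0.4346 -0.3192  0.09  ]
[ 0.4331 -0.3195  0.09  ]
[ 0.4299 -0.3232  0.09  ]
(0.435, -0.32, 0.09) [402.6 249.1] [328.9 271.3]
(0.435, -0.32, 0.0) [393.8 248.5] [326.6 308.5]
(0.625, 0.132, 0.02) [243.  180.1] [276.  197.7]
tri [ 0.43455917 -0.31993692  0.08757358] [ 0.43353669 -0.31918767  0.08736615]
```

```bash
python3 -m pendant '[{"fingers":85,"delta_pos":[0,0,0],"angular":[0,0,-0.137]},{"fingers":85,"delta_pos":[0,0,0],"angular":[0,0,-0.137]},{"fingers":85,"delta_pos":[-33,-35,0],"angular":[0,0,0]},{"fingers":85,"delta_pos":[-33,-35,0],"angular":[0,0,0]},{"fingers":85,"delta_pos":[-33,-35,0],"angular":[0,0,0]},{"fingers":85,"delta_pos":[-33,-35,0],"angular":[0,0,0]},{"fingers":85,"delta_pos":[-33,-35,0],"angular":[0,0,0]},{"fingers":85,"delta_pos":[-33,-35,0],"angular":[0,0,0]},{"fingers":85,"delta_pos":[-33,-35,0],"angular":[0,0,0]},{"fingers":85,"delta_pos":[-33,-35,0],"angular":[0,0,0]},{"fingers":85,"delta_pos":[-33,-35,0],"angular":[0,0,0]},{"fingers":85,"delta_pos":[-33,-35,0],"angular":[0,0,0]}]' 50; python3 -c "from h import *;st()"
```

```text
clock: 1.3
tcp_pos: [0.4864, 0.2019, 0.231]
orientation: [-0.0, -0.0, 1.0, 0.0]
wrist_force: [0.9, 0.6, 0.4]
finger_gap: 0.0851
{'clock': 1.3, 'tcp_pos': [0.4864, 0.2019, 0.231], 'orientation': [-0.0002, -0.0, 1.0, 0.0], 'wrist_force': [0.8919, 0.6405, 0.4475], 'finger_gap': 0.0851, 'joint_pos': [0.2409, 0.2197, -0.0793, 1.2722, 0.0002, 0.2409]}
```

```bash
python3 -m pendant '[{"fingers":85,"delta_pos":[0,-35,0],"angular":[0,0,0]},{"fingers":85,"delta_pos":[0,-34,10],"angular":[0,0,0]},{"fingers":85,"delta_pos":[0,0,40],"angular":[0,0,0]},{"fingers":75,"delta_pos":[0,0,40],"angular":[0,0,0]},{"fingers":70,"delta_pos":[0,0,40],"angular":[0,0,0]},{"fingers":70,"delta_pos":[0,0,30],"angular":[0,0,0]},{"fingers":70,"delta_pos":[0,0,20],"angular":[0,0,0]},{"fingers":70,"delta_pos":[0,0,20],"angular":[0,0,0]},{"fingers":70,"delta_pos":[0,0,10],"angular":[0,0,0]},{"fingers":70,"delta_pos":[0,0,0],"angular":[0,0,0]}]'; python3 -c "
from h import *;st()
a=snap('side','s1')[150:270,170:330];cv2.imwrite('pics/s1c.png',cv2.resize(a,None,fx=4,fy=4,interpolation=cv2.INTER_CUBIC))"
```

```text
clock: 2.3
tcp_pos: [0.4841, 0.1345, 0.0199]
orientation: [-0.002, -0.0, 1.0, -0.0]
wrist_force: [-0.2, 0.1, -0.4]
finger_gap: 0.0696
{'clock': 2.3, 'tcp_pos': [0.4841, 0.1345, 0.0199], 'orientation': [-0.0017, -0.0001, 1.0, -0.0002], 'wrist_force': [-0.2264, 0.1375, -0.4315], 'finger_gap': 0.0696, 'joint_pos': [0.1111, 0.3473, -0.4687, 0.7582, 0.0001, 0.1109]}
```

View pics/s1c.png

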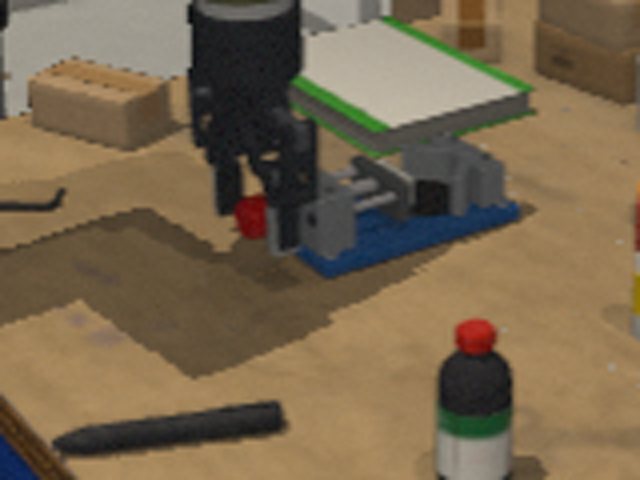

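The fingers straddle the red knob, seen at (255,215) in the crop. Next I close on it.

```bash
python3 -m pendant '[{"fingers":20,"delta_pos":[0,0,0],"angular":[0,0,0]},{"fingers":20,"delta_pos":[0,0,0],"angular":[0,0,0]},{"fingers":20,"delta_pos":[0,0,0],"angular":[0,0,0]},{"fingers":20,"delta_pos":[0,0,0],"angular":[0,0,0]},{"fingers":20,"delta_pos":[0,0,0],"angular":[0,0,0]},{"fingers":20,"delta_pos":[0,0,0],"angular":[0,0,0]},{"fingers":20,"delta_pos":[0,0,0],"angular":[0,0,0]}]' 60
```

```text
clock: 3.05
tcp_pos: [0.4865, 0.1337, 0.0227]
orientation: [0.001, 0.0, 1.0, -0.001]
wrist_force: [-0.9, -3.8, 5.8]
finger_gap: 0.0277
```

```bash
python3 -m pendant '[{"fingers":20,"delta_pos":[4,0,0],"angular":[0,0,0]},{"fingers":20,"delta_pos":[4,0,0],"angular":[0,0,0]},{"fingers":20,"delta_pos":[4,0,0],"angular":[0,0,0]},{"fingers":20,"delta_pos":[4,0,0],"angular":[0,0,0]},{"fingers":20,"delta_pos":[4,0,0],"angular":[0,0,0]},{"fingers":20,"delta_pos":[4,0,0],"angular":[0,0,0]},{"fingers":20,"delta_pos":[4,0,0],"angular":[0,0,0]},{"fingers":20,"delta_pos":[4,0,0],"angular":[0,0,0]},{"fingers":20,"delta_pos":[4,0,0],"angular":[0,0,0]},{"fingers":20,"delta_pos":[2,0,0],"angular":[0,0,0]},{"fingers":20,"delta_pos":[0,0,0],"angular":[0,0,0]}]'
```

```text
clock: 4.15
tcp_pos: [0.4504, 0.134, 0.0228]
orientation: [0.003, 0.0, 1.0, -0.001]
wrist_force: [6.0, -5.3, 2.5]
finger_gap: 0.0278
```

The knob moved 36 mm and met its stop. I release it, lift clear, check, and measure the bottle's neighbours.

```bash
python3 -m pendant '[{"fingers":70,"delta_pos":[-2,0,0],"angular":[0,0,0]},{"fingers":70,"delta_pos":[0,0,0],"angular":[0,0,0]},{"fingers":70,"delta_pos":[0,0,0],"angular":[0,0,0]},{"fingers":70,"delta_pos":[0,0,0],"angular":[0,0,0]},{"fingers":70,"delta_pos":[0,0,-20],"angular":[0,0,0]},{"fingers":70,"delta_pos":[0,0,-40],"angular":[0,0,0]},{"fingers":70,"delta_pos":[0,0,-40],"angular":[0,0,0]},{"fingers":70,"delta_pos":[0,0,-40],"angular":[0,0,0]},{"fingers":70,"delta_pos":[0,-40,-30],"angular":[0,0,0]},{"fingers":70,"delta_pos":[0,-48,0],"angular":[0,0,0]},{"fingers":70,"delta_pos":[0,-48,0],"angular":[0,0,0]}]'; python3 - <<'E'
from h import *
st();t=snap('top','t2')
a=cv2.resize(t[150:250,210:280],None,fx=5.5,fy=5.5,interpolation=cv2.INTER_CUBIC)
b=cv2.resize(t[200:270,370:450],None,fx=5,fy=5,interpolation=cv2.INTER_CUBIC)
o=np.zeros((550,790,3),np.uint8);o[:,:385]=a;o[:350,390:790]=b;cv2.imwrite('pics/c2.png',o)
for n,u,v,z in[('orange',398,216,.085),('pink',436,242,.085)]:print(n,at('top',u,v,z))
E
```

```text
clock: 5.25
tcp_pos: [0.4501, -0.0022, 0.1927]
orientation: [0.001, -0.001, 1.0, -0.0]
wrist_force: [1.1, -0.6, -0.1]
finger_gap: 0.0699
{'clock': 5.25, 'tcp_pos': [0.4501, -0.0022, 0.1927], 'orientation': [0.0015, -0.0014, 1.0, -0.0001], 'wrist_force': [1.061, -0.5621, -0.1276], 'finger_gap': 0.0699, 'joint_pos': [-0.1838, 0.0871, -0.3333, 1.1474, 0.0004, -0.1865]}
orange [ 0.52660824 -0.30788135  0.085     ]
pink [ 0.45628261 -0.41706834  0.085     ]
```

View pics/c2.png

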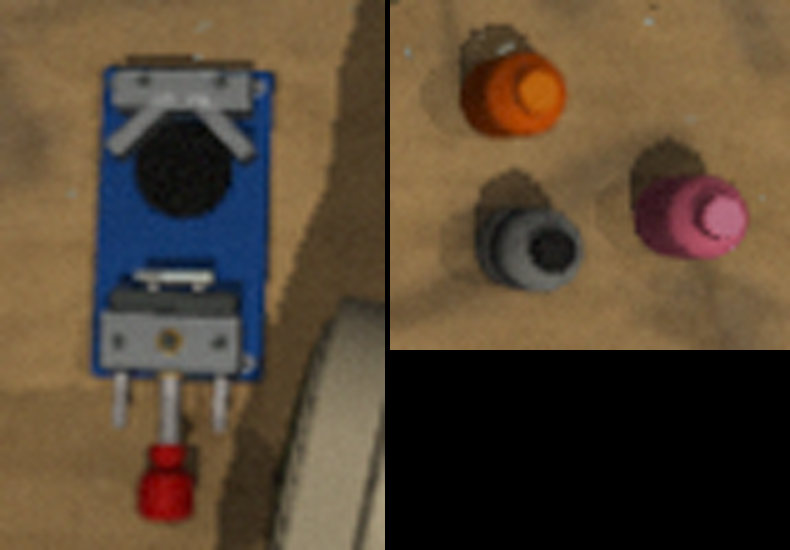

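The clamp is open: pad at (175,275) in the crop, knob out at (165,485). Orange and pink stand over 90 mm from the ink bottle, so y-jaws fit. Next is the bottle.

```bash
python3 -m pendant '[{"fingers":70,"delta_pos":[3,-45,0],"angular":[0,0,0]},{"fingers":70,"delta_pos":[3,-45,0],"angular":[0,0,0]},{"fingers":70,"delta_pos":[3,-45,0],"angular":[0,0,0]},{"fingers":70,"delta_pos":[3,-45,0],"angular":[0,0,0]},{"fingers":70,"delta_pos":[2,-45,0],"angular":[0,0,0]},{"fingers":70,"delta_pos":[2,-45,0],"angular":[0,0,0]},{"fingers":70,"delta_pos":[0,-47,0],"angular":[0,0,0]},{"fingers":70,"delta_pos":[0,0,30],"angular":[0,0,0]},{"fingers":70,"delta_pos":[0,0,20],"angular":[0,0,0]},{"fingers":70,"delta_pos":[0,0,0],"angular":[0,0,0]}]' 30; python3 - <<'E'
from h import *
st();s=snap('side','s3')
cv2.imwrite('pics/s3c.png',cv2.resize(s[190:350,250:430],None,fx=3.3,fy=3.3,interpolation=cv2.INTER_CUBIC))
E
```

```text
clock: 6.3
tcp_pos: [0.4317, -0.3166, 0.1379]
orientation: [-0.002, 0.0, 1.0, 0.003]
wrist_force: [0.0, 0.6, -0.1]
finger_gap: 0.0699
{'clock': 6.3, 'tcp_pos': [0.4317, -0.3166, 0.1379], 'orientation': [-0.0024, 0.0004, 1.0, 0.0026], 'wrist_force': [0.0126, 0.5527, -0.0838], 'finger_gap': 0.0699, 'joint_pos': [-0.783, 0.2895, -0.2209, 1.0675, 0.0003, -0.7823]}
```

View pics/s3c.png

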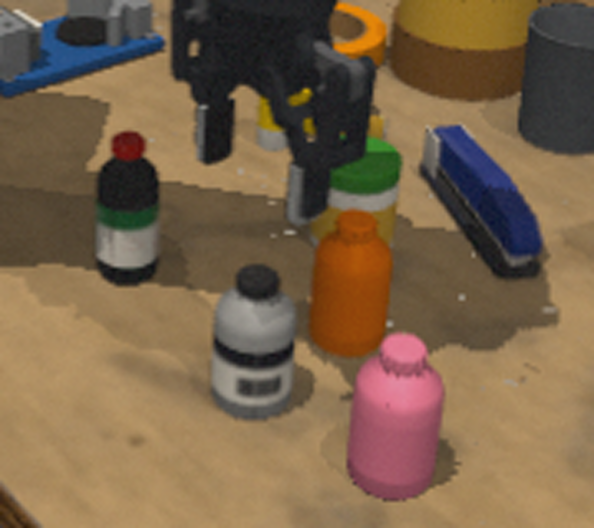

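The bottle is directly under the open fingers (crop: fingers' middle at about x 255, cap at (257,270)), with its neighbours clear. I descend and grip.

```bash
python3 -m pendant '[{"fingers":70,"delta_pos":[0,0,25],"angular":[0,0,0]},{"fingers":70,"delta_pos":[0,0,25],"angular":[0,0,0]},{"fingers":70,"delta_pos":[0,0,25],"angular":[0,0,0]},{"fingers":70,"delta_pos":[0,0,20],"angular":[0,0,0]},{"fingers":70,"delta_pos":[0,0,12],"angular":[0,0,0]},{"fingers":70,"delta_pos":[0,0,0],"angular":[0,0,0]},{"fingers":60,"delta_pos":[0,0,0],"angular":[0,0,0]},{"fingers":55,"delta_pos":[0,0,0],"angular":[0,0,0]},{"fingers":40,"delta_pos":[0,0,0],"angular":[0,0,0]},{"fingers":40,"delta_pos":[0,0,0],"angular":[0,0,0]},{"fingers":40,"delta_pos":[0,0,0],"angular":[0,0,0]},{"fingers":40,"delta_pos":[0,0,0],"angular":[0,0,0]}]' 30
```

```text
clock: 7.55
tcp_pos: [0.4347, -0.3193, 0.0359]
orientation: [0.001, -0.0, 1.0, -0.001]
wrist_force: [-0.2, 0.1, 6.1]
finger_gap: 0.0479
```

```bash
python3 -m pendant '[{"fingers":40,"delta_pos":[0,0,-10],"angular":[0,0,0]},{"fingers":40,"delta_pos":[0,0,-30],"angular":[0,0,0]},{"fingers":40,"delta_pos":[0,0,-40],"angular":[0,0,0]},{"fingers":40,"delta_pos":[0,0,-40],"angular":[0,0,0]},{"fingers":40,"delta_pos":[0,0,-40],"angular":[0,0,0]},{"fingers":40,"delta_pos":[0,20,0],"angular":[0,0,0]},{"fingers":40,"delta_pos":[-12,30,0],"angular":[0,0,0]},{"fingers":40,"delta_pos":[-14,35,0],"angular":[0,0,0]},{"fingers":40,"delta_pos":[-14,35,0],"angular":[0,0,0]},{"fingers":40,"delta_pos":[-14,35,0],"angular":[0,0,0]},{"fingers":40,"delta_pos":[-14,35,0],"angular":[0,0,0]},{"fingers":40,"delta_pos":[-14,35,0],"angular":[0,0,0]}]' && python3 -m pendant '[{"fingers":40,"delta_pos":[-14,35,0],"angular":[0,0,0]},{"fingers":40,"delta_pos":[-14,35,0],"angular":[0,0,0]},{"fingers":40,"delta_pos":[-14,35,0],"angular":[0,0,0]},{"fingers":40,"delta_pos":[-14,35,0],"angular":[0,0,0]},{"fingers":40,"delta_pos":[-14,35,0],"angular":[0,0,0]},{"fingers":40,"delta_pos":[-14,35,0],"angular":[0,0,0]},{"fingers":40,"delta_pos":[-10,16,0],"angular":[0,0,0]},{"fingers":40,"delta_pos":[-6,0,30],"angular":[0,0,0]},{"fingers":40,"delta_pos":[0,0,20],"angular":[0,0,0]},{"fingers":40,"delta_pos":[0,0,10],"angular":[0,0,0]},{"fingers":40,"delta_pos":[0,0,0],"angular":[0,0,0]},{"fingers":40,"delta_pos":[0,0,0],"angular":[0,0,0]}]'; python3 - <<'E'
from h import *
st();s=snap('side','s4');t=snap('top','t4')
a=cv2.resize(s[130:230,215:325],None,fx=3.6,fy=3.6,interpolation=cv2.INTER_CUBIC)
b=cv2.resize(t[150:250,210:310],None,fx=3.6,fy=3.6,interpolation=cv2.INTER_CUBIC)
cv2.imwrite('pics/c4.png',np.hstack([a,b]))
E
```

```text
clock: 8.75
tcp_pos: [0.5151, -0.0912, 0.1939]
orientation: [-0.001, -0.0, 1.0, 0.0]
wrist_force: [0.3, -0.1, -1.2]
finger_gap: 0.0477
clock: 9.95
tcp_pos: [0.6155, 0.1327, 0.1348]
orientation: [0.0, -0.0, 1.0, 0.0]
wrist_force: [0.4, -0.1, -0.7]
finger_gap: 0.0475
{'clock': 9.95, 'tcp_pos': [0.6155, 0.1327, 0.1348], 'orientation': [0.0, -0.0, 1.0, 0.0001], 'wrist_force': [0.3832, -0.0693, -0.6646], 'finger_gap': 0.0475, 'joint_pos': [0.0849, 0.4591, 0.0232, 1.1348, 0.0001, 0.0849]}
```

View pics/c4.png

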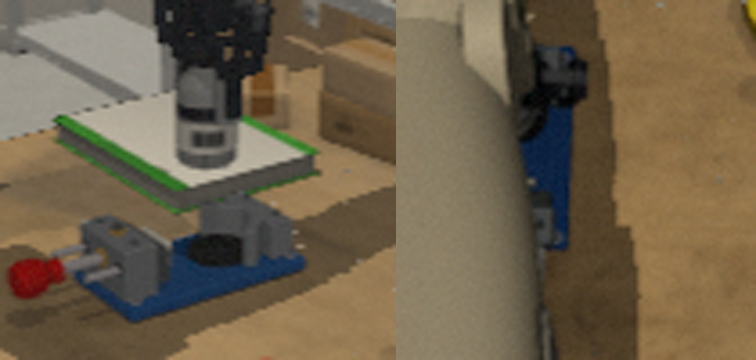

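The bottle hangs upright above the seat at about x -9 mm from the seat centre. I lower it to just above the seat and then set it down gently.

```bash
python3 -m pendant '[{"fingers":40,"delta_pos":[0,0,20],"angular":[0,0,0]},{"fingers":40,"delta_pos":[0,0,20],"angular":[0,0,0]},{"fingers":40,"delta_pos":[0,0,15],"angular":[0,0,0]},{"fingers":40,"delta_pos":[0,0,10],"angular":[0,0,0]},{"fingers":40,"delta_pos":[0,0,7],"angular":[0,0,0]},{"fingers":40,"delta_pos":[0,0,0],"angular":[0,0,0]},{"fingers":40,"delta_pos":[0,0,0],"angular":[0,0,0]}]'; python3 - <<'E'
from h import *
st();s=snap('side','s5')
cv2.imwrite('pics/c5.png',cv2.resize(s[130:230,215:325],None,fx=6,fy=6,interpolation=cv2.INTER_CUBIC))
for P in [(.6155,.1327,.027),(.6245,.132,.02)]:print((proj('side',P)-[215,130])*6)
E
```

```text
clock: 10.75
tcp_pos: [0.6161, 0.1327, 0.0631]
orientation: [0.001, -0.0, 1.0, 0.0]
wrist_force: [-0.2, -1.0, -0.8]
finger_gap: 0.0475
{'clock': 10.75, 'tcp_pos': [0.6161, 0.1327, 0.0631], 'orientation': [0.0006, -0.0, 1.0, 0.0001], 'wrist_force': [-0.162, -1.0102, -0.7845], 'finger_gap': 0.0475, 'joint_pos': [0.0849, 0.5108, -0.0795, 0.9793, 0.0001, 0.0848]}
[349.2 397.2]
[364.8 406.2]
```

View pics/c5.png

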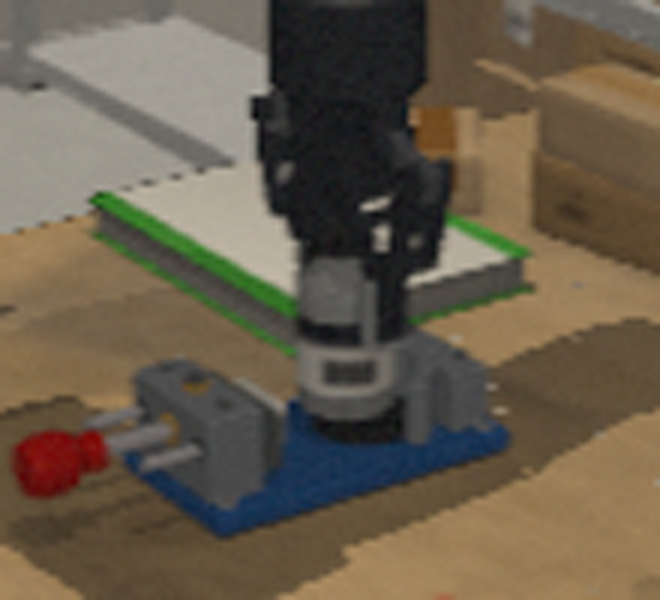

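The bottle is just above the seat, knob side of the V. I move 5 mm towards the V and lower until it touches.

```bash
python3 -m pendant '[{"fingers":40,"delta_pos":[-3,0,0],"angular":[0,0,0]},{"fingers":40,"delta_pos":[-2,0,0],"angular":[0,0,0]},{"fingers":40,"delta_pos":[0,0,2],"angular":[0,0,0]},{"fingers":40,"delta_pos":[0,0,2],"angular":[0,0,0]},{"fingers":40,"delta_pos":[0,0,1],"angular":[0,0,0]},{"fingers":40,"delta_pos":[0,0,1],"angular":[0,0,0]},{"fingers":40,"delta_pos":[0,0,0],"angular":[0,0,0]},{"fingers":40,"delta_pos":[0,0,0],"angular":[0,0,0]}]'
```

```text
clock: 11.6
tcp_pos: [0.6206, 0.1327, 0.0563]
orientation: [0.0, -0.0, 1.0, 0.0]
wrist_force: [-0.5, 0.5, -1.2]
finger_gap: 0.0476
```

```bash
python3 -m pendant '[{"fingers":40,"delta_pos":[0,0,1],"angular":[0,0,0]},{"fingers":40,"delta_pos":[0,0,0],"angular":[0,0,0]},{"fingers":40,"delta_pos":[0,0,0],"angular":[0,0,0]}]';python3 -m pendant '[{"fingers":40,"delta_pos":[0,0,0.5],"angular":[0,0,0]},{"fingers":40,"delta_pos":[0,0,0],"angular":[0,0,0]},{"fingers":40,"delta_pos":[0,0,0],"angular":[0,0,0]}]'
```

```text
clock: 11.9
tcp_pos: [0.6207, 0.1328, 0.056]
orientation: [0.0, -0.0, 1.0, 0.0]
wrist_force: [-1.9, -0.2, 4.8]
finger_gap: 0.0479
clock: 12.2
tcp_pos: [0.6207, 0.1327, 0.056]
orientation: [0.0, -0.0, 1.0, 0.0]
wrist_force: [-3.1, 0.4, 8.5]
finger_gap: 0.0477
```

Contact is at exactly the predicted height. I release, let it settle, and rise straight up.

```bash
python3 -m pendant '[{"fingers":52,"delta_pos":[0,0,-0.5],"angular":[0,0,0]},{"fingers":58,"delta_pos":[0,0,0],"angular":[0,0,0]},{"fingers":66,"delta_pos":[0,0,0],"angular":[0,0,0]},{"fingers":72,"delta_pos":[0,0,0],"angular":[0,0,0]},{"fingers":72,"delta_pos":[0,0,0],"angular":[0,0,0]},{"fingers":72,"delta_pos":[0,0,-10],"angular":[0,0,0]},{"fingers":72,"delta_pos":[0,0,-20],"angular":[0,0,0]},{"fingers":72,"delta_pos":[0,0,-40],"angular":[0,0,0]},{"fingers":72,"delta_pos":[0,0,-40],"angular":[0,0,0]},{"fingers":72,"delta_pos":[30,0,-20],"angular":[0,0,0]},{"fingers":72,"delta_pos":[40,0,0],"angular":[0,0,0]},{"fingers":72,"delta_pos":[40,0,0],"angular":[0,0,0]}]'; python3 - <<'E'
from h import *
st();s=snap('side','s6')
cv2.imwrite('pics/c6.png',cv2.resize(s[130:230,215:325],None,fx=6,fy=6,interpolation=cv2.INTER_CUBIC))
E
```

```text
clock: 13.4
tcp_pos: [0.5104, 0.1327, 0.187]
orientation: [0.002, 0.0, 1.0, 0.0]
wrist_force: [-0.4, 0.6, 0.2]
finger_gap: 0.0722
{'clock': 13.4, 'tcp_pos': [0.5104, 0.1327, 0.187], 'orientation': [0.0016, 0.0, 1.0, 0.0002], 'wrist_force': [-0.3912, 0.591, 0.1572], 'finger_gap': 0.0722, 'joint_pos': [0.102, 0.2364, -0.167, 1.1643, 0.0002, 0.1021]}
```

View pics/c6.png

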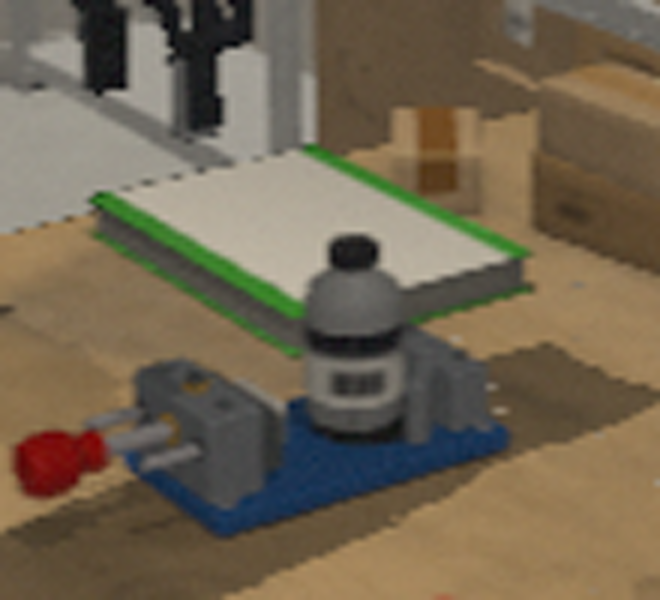

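The bottle stands upright on the seat at the V, cap at (355,250) in the crop. Next I grip the knob and push it home.

```bash
python3 -m pendant '[{"fingers":72,"delta_pos":[40,0,0],"angular":[0,0,0]},{"fingers":72,"delta_pos":[20,0,10],"angular":[0,0,0]},{"fingers":72,"delta_pos":[0,0,40],"angular":[0,0,0]},{"fingers":72,"delta_pos":[0,0,40],"angular":[0,0,0]},{"fingers":72,"delta_pos":[0,0,40],"angular":[0,0,0]},{"fingers":72,"delta_pos":[0,0,25],"angular":[0,0,0]},{"fingers":72,"delta_pos":[0,0,10],"angular":[0,0,0]},{"fingers":60,"delta_pos":[0,0,0],"angular":[0,0,0]},{"fingers":45,"delta_pos":[0,0,0],"angular":[0,0,0]},{"fingers":20,"delta_pos":[0,0,0],"angular":[0,0,0]},{"fingers":20,"delta_pos":[0,0,0],"angular":[0,0,0]},{"fingers":20,"delta_pos":[0,0,0],"angular":[0,0,0]}]' 80; python3 -m pendant '[{"fingers":20,"delta_pos":[0,0,0],"angular":[0,0,0]},{"fingers":20,"delta_pos":[0,0,0],"angular":[0,0,0]},{"fingers":20,"delta_pos":[0,0,0],"angular":[0,0,0]}]'
```

```text
clock: 14.65
tcp_pos: [0.4523, 0.1339, 0.0224]
orientation: [0.002, -0.0, 1.0, 0.001]
wrist_force: [-1.0, 3.3, 4.9]
finger_gap: 0.0273
clock: 14.95
tcp_pos: [0.4523, 0.1339, 0.0224]
orientation: [0.002, -0.0, 1.0, 0.001]
wrist_force: [-1.4, 4.6, 5.8]
finger_gap: 0.0271
```

Slowly home: about 30 mm first, then the rest.

```bash
python3 -m pendant '[{"fingers":20,"delta_pos":[-3,0,0],"angular":[0,0,0]},{"fingers":20,"delta_pos":[-3,0,0],"angular":[0,0,0]},{"fingers":20,"delta_pos":[-3,0,0],"angular":[0,0,0]},{"fingers":20,"delta_pos":[-3,0,0],"angular":[0,0,0]},{"fingers":20,"delta_pos":[-3,0,0],"angular":[0,0,0]},{"fingers":20,"delta_pos":[-3,0,0],"angular":[0,0,0]},{"fingers":20,"delta_pos":[-3,0,0],"angular":[0,0,0]},{"fingers":20,"delta_pos":[-3,0,0],"angular":[0,0,0]},{"fingers":20,"delta_pos":[-2,0,0],"angular":[0,0,0]},{"fingers":20,"delta_pos":[-2,0,0],"angular":[0,0,0]},{"fingers":20,"delta_pos":[-2,0,0],"angular":[0,0,0]},{"fingers":20,"delta_pos":[0,0,0],"angular":[0,0,0]}]'; python3 -m pendant '[{"fingers":20,"delta_pos":[-2,0,0],"angular":[0,0,0]},{"fingers":20,"delta_pos":[-2,0,0],"angular":[0,0,0]},{"fingers":20,"delta_pos":[-2,0,0],"angular":[0,0,0]},{"fingers":20,"delta_pos":[-1,0,0],"angular":[0,0,0]},{"fingers":20,"delta_pos":[-1,0,0],"angular":[0,0,0]},{"fingers":20,"delta_pos":[0,0,0],"angular":[0,0,0]}]'
```

```text
clock: 16.15
tcp_pos: [0.4822, 0.1336, 0.0223]
orientation: [0.002, -0.0, 1.0, 0.001]
wrist_force: [-0.3, 1.7, 6.3]
finger_gap: 0.0272
clock: 16.75
tcp_pos: [0.4882, 0.1336, 0.0223]
orientation: [0.0, -0.0, 1.0, 0.001]
wrist_force: [-5.9, 4.1, 13.2]
finger_gap: 0.0274
```

```bash
python3 -m pendant '[{"fingers":20,"delta_pos":[-2,0,0],"angular":[0,0,0]},{"fingers":20,"delta_pos":[-2,0,0],"angular":[0,0,0]},{"fingers":20,"delta_pos":[0,0,0],"angular":[0,0,0]}]'; python3 -m pendant '[{"fingers":20,"delta_pos":[3,0,0],"angular":[0,0,0]},{"fingers":40,"delta_pos":[2,0,0],"angular":[0,0,0]},{"fingers":60,"delta_pos":[0,0,0],"angular":[0,0,0]},{"fingers":72,"delta_pos":[0,0,0],"angular":[0,0,0]},{"fingers":72,"delta_pos":[0,0,0],"angular":[0,0,0]},{"fingers":72,"delta_pos":[0,0,-20],"angular":[0,0,0]},{"fingers":72,"delta_pos":[0,0,-40],"angular":[0,0,0]},{"fingers":72,"delta_pos":[0,0,-40],"angular":[0,0,0]},{"fingers":72,"delta_pos":[0,-40,-40],"angular":[0,0,0]},{"fingers":72,"delta_pos":[0,-48,0],"angular":[0,0,0]},{"fingers":72,"delta_pos":[0,-48,0],"angular":[0,0,0]},{"fingers":72,"delta_pos":[0,-48,0],"angular":[0,0,0]}]'; python3 - <<'E'
from h import *
st();s=snap('side','s7');t=snap('top','t7')
a=cv2.resize(s[140:220,215:315],None,fx=4.5,fy=4.5,interpolation=cv2.INTER_CUBIC)
b=cv2.resize(t[150:240,210:280],None,fx=4,fy=4,interpolation=cv2.INTER_CUBIC)
cv2.imwrite('pics/c7.png',np.hstack([a,b]))
print('cap pred top',proj('top',(.6245,.132,.11)),(proj('top',(.6245,.132,.11))-[210,150])*4)
E
```

```text
clock: 17.05
tcp_pos: [0.4882, 0.1336, 0.0221]
orientation: [-0.003, -0.001, 1.0, 0.001]
wrist_force: [-16.9, 2.9, 24.5]
finger_gap: 0.0271
clock: 18.25
tcp_pos: [0.4879, -0.0484, 0.1561]
orientation: [0.001, -0.001, 1.0, -0.0]
wrist_force: [1.1, -0.2, 0.2]
finger_gap: 0.072
{'clock': 18.25, 'tcp_pos': [0.4879, -0.0484, 0.1561], 'orientation': [0.0007, -0.0005, 1.0, -0.0002], 'wrist_force': [1.1096, -0.2341, 0.2201], 'finger_gap': 0.072, 'joint_pos': [-0.2628, 0.187, -0.3086, 1.0738, -0.0, -0.2638]}
cap pred top [240.2 175.5] [120.8 102. ]
```

View pics/c7.png

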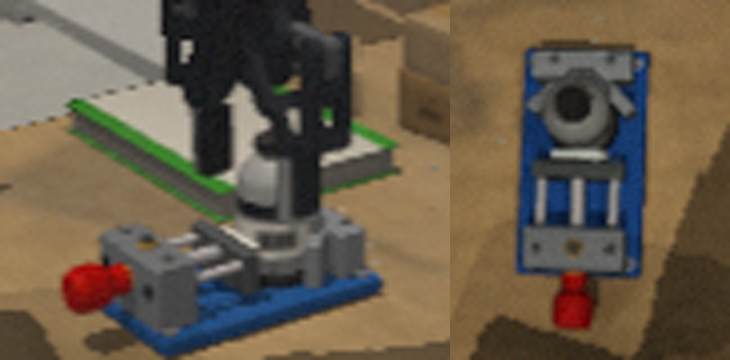

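The top crop shows the cap at (573,103), within half a pixel of where an upright bottle on the seat should appear. The pad presses on the bottle, the knob is home at the same pixel as at the start, and the robot is clear. Handing in.

```bash
python3 -c "
from h import *
a=cv2.imread('pics/t0.png');b=cv2.imread('pics/t7.png')
for n,(u,v) in dict(oil=(347,243),jar=(369,189),orange=(396,218),pink=(431,243),glue=(322,172)).items():
    print(n,np.abs(a[v-12:v+12,u-12:u+12].astype(int)-b[v-12:v+12,u-12:u+12]).mean().round(1))
print(env.hand_in())"
```

```text
oil 55.3
jar 3.6
orange 2.5
pink 2.4
glue 19.0
the job is handed in; nothing more can be done
None
```

```bash
python3 -c "
from h import *
a=cv2.imread('pics/s0.png');b=cv2.imread('pics/s7.png')
for n,(u,v) in dict(oil=(289,255),glue=(334,215)).items():
    t=a[v-18:v+18,u-9:u+9];r=cv2.matchTemplate(b[v-30:v+30,u-21:u+21],t,cv2.TM_CCOEFF_NORMED);print(n,cv2.minMaxLoc(r)[1::2])"
```

```text
oil (0.9840094447135925, (12, 12))
glue (0.8856393694877625, (12, 12))
```

The ink bottle is clamped upright in the V, and the job was handed in at about 18 s of the 64 s allowed. I pulled the knob out 36 mm to its stop. Then I set the bottle on the seat against the V, let go, and pushed the knob back 36 mm to its home stop.

**Clamp:** In the last pictures the knob was at its starting pixel and the pad was against the bottle. The cap was within about half a pixel of where an upright, seated bottle should show. The highest wrist force reported at the end of a move was about 30 N, in the last push on the knob.

**Bystanders:** Just before handing in, the top-view comparison disagreed at the oil bottle and the glue stick. I handed in without resolving it, then checked the saved side views, which show both at their original pixels. The top-view change is most likely the arm or its shadow. The jar, orange bottle and pink bottle showed no change. The sample box was not checked.

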